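# Load the armour-plate chute of the scanning bench

## Robot

A 6-joint arm with a two-finger parallel gripper is mounted at the origin on the work surface. World frame = base frame: x ahead of the robot, y to its left, z up, the work surface at z = 0. Lengths are in m, angles in rad, forces in N, time in s.
With the tool pointing down it reaches from about 0.35 to 0.975 m from the base axis. Payload 4.9 kg.
Tool frame: the origin (TCP) lies midway between the tips of the shut fingers; the grasp point (between the pads) lies ctrl.grip_depth behind it (ctrl.grip_depth is the distance from the TCP to the grasp point, in m); z points along the fingers, y is the line along which they close (so a half turn about z gives the same grasp; the last joint's range is limited). The gripper opens to 85 mm and grips with 20 to 120 N. Pads are 22 mm wide; open, the fingers measure 114 mm over their backs; the gripper's body (76 mm by 85 mm) begins 54 mm behind the grasp point. The pads swing forward as they close: fully open they stand 13 mm farther back than shut.
Start: joints at [-1.282, 0.053, 1.613, -0, 1.476, -0.119], TCP at [0.248, -0.574, 0.231] pointing down, gripper open.
Joint ranges: [-3.01, 3.01], [-1.01, 2.22], [0.06, 2.58], [-1.02, 4.17], [0.09, 2.62], [-3.14, 3.14]. Speed limits (rad/s): [2.57, 2.57, 3.14, 3.14, 3.14, 3.14].

## Interface

Orientations are given as a rotation vector (axis times angle).
In Python, from station import ctrl, get_image, camera_model gives the robot as it stands. The module is installed in compiled form; this text tells all that it offers.
- The arm moves only by the shell command python3 -m crank 'ROWS' [FORCE]. ROWS is JSON, a list of rows, each a list of 7 numbers: the shift along the tool's x, y, z in mm, then the turn, a rotation vector about the tool's x, y, z in rad, then the opening, from -1 (shut) to 1 (fully open). A call has exactly 10 rows; each row shifts and turns the commanded pose from where the row before left it, along the tool's axes as they then stand; what a row does not reach is not made up. A row lasts 1/12 s, in which the tool goes at most 41.7 mm and 7.16 degrees, less where a joint would pass 70% of its speed; a pose out of reach is approached as far as the arm can. A call with a gripper value outside its range is refused whole. The fingers move at their own pace and stop on an object; FORCE is the grip in N (left out, the last holds). Time passes only in rows, so rows that do not move let the fingers close, or fill a call up. It gives the time, the measured TCP pose, the force, the opening and the grip force at its end, in the units of the state.
- ctrl.get_obs(): the state, without advancing time (a new reading comes with each control period).
- get_image(name): name is "scene" or "top"; returns the picture (400x640x3 uint8, red, green, blue); there is no depth.
- camera_model(name): a dict with "vertical_fov" (degrees; the focal length in pixels is half the picture's height over the tangent of half this angle, whatever the lens; pixels are square), "cx", "cy" (the principal point, pixels), "k1" (the pictures are not rectified: a ray, as slopes to the right and down, at radius r is drawn at 1 + k1 r^2 times it, then the intrinsics apply), "R" (3x3) and "t" (3): a world point X has camera coordinates R X + t. Camera axes: x right, y down, z forward; pixel columns grow to the right and rows downward; lengths in m; the calibration is good to about 2 mm. A picture is of the moment at which its call begins. camera_model takes no time and is no camera call.
- ctrl.finish_job(): hands the job in; it is judged then, once.
The state is a dict: "t": time; "q": joint angles; "dq": joint speeds; "effort": joint torques, N m; "tool_pos": TCP position; "tool_rot": TCP orientation; "contact_force": force on the tool from outside, world axes, zero at the start; "wrist_torque": the same for the moment, N m; "opening": finger opening in m; "grip_force": force on a finger pad.
Only numpy, scipy, OpenCV 4.12 (cv2) and the standard library are available. Lean on these libraries where they do the work, as an engineer would, in place of code of your own. Each camera call takes 0.05 s, during which the arm holds its last target. There are 200 camera calls.

## Task

Load the two whole armour plates (one end square, the other round, with an upright lug) into the sloping chute on the bench, one behind the other: each lying flat with its lug up and its round end pointing downhill, the first slid down to the stop and the second right behind it. Leave the broken half plate where it lies.

Things in the scene. Friction and masses are not known exactly. Their poses are not given: they have to be found in the camera images.
- plate_a: clay armour plate 70 x 46 x 9 mm, 70 g: +x end square, -x end a half circle of radius 23. A lug to hold it by, 24 mm along x, 14 wide (y), stands on its top face and rises 26 mm above it (top 35 mm above the underside), centred 10 mm from the middle towards the square end. Origin: middle of the underside; x to the square end, z out of the lug side. Starts flat on the bench, lug up.
- plate_b: the second whole plate, the same in every way as plate_a, same origin and axes. Either may go in first.
- chute: fixed open channel, 66 mm wide inside, rising at 20 deg towards its +x; walls 14 mm high, 4 thick; a 24 mm stop closes the low end. Origin: on the bench under its foot; x level, uphill. Floor, on y = 0, runs from the stop at x -100, z 30 to x 97, z 102 mm. It is slippery: a plate let go on it slides down to the stop or the next plate. Home origins: x -67, z 42 (first); x -1, z 66 (second).
- broken: broken half of such a plate, to be left alone: the square end with the same lug but no round end, 34 mm long, 46 mm wide, 9 mm thick (a small ragged tongue adds 8 mm). Origin: middle of the 34 x 46 mm underside, z up.

How it is judged:
At the end, for the whole second after the job is handed in: Both whole plates lie at rest and flat in the chute, lug up and round end downhill (turned at most about 35 degrees from the channel), one against the stop (its origin within about 12 mm of home along the chute) and the other right behind it (within about 19 mm) (((x of plate_a in the frame of chute between -0.078 and -0.053 m and y of plate_a in the frame of chute between -0.02 and 0.02 m and angle between each of plate_a, plate_b's own z axis and vertical below 0.55 rad and angle between each of plate_a, plate_b's own x axis and vertical below 1.4 rad and angle between the x axis of each of plate_a, plate_b and the x axis of chute, either way round below 0.7 rad and linear speed of each of plate_a, plate_b below 0.02 m/s and z of plate_a in the frame of chute between 0.036 and 0.052 m and x of plate_b in the frame of chute between -0.02 and 0.018 m and y of plate_b in the frame of chute between -0.02 and 0.02 m and z of plate_b in the frame of chute between 0.057 and 0.078 m) or (x of plate_b in the frame of chute between -0.078 and -0.053 m and y of plate_b in the frame of chute between -0.02 and 0.02 m and angle between each of plate_b, plate_a's own z axis and vertical below 0.55 rad and angle between each of plate_b, plate_a's own x axis and vertical below 1.4 rad and angle between the x axis of each of plate_b, plate_a and the x axis of chute, either way round below 0.7 rad and linear speed of each of plate_b, plate_a below 0.02 m/s and z of plate_b in the frame of chute between 0.036 and 0.052 m and x of plate_a in the frame of chute between -0.02 and 0.018 m and y of plate_a in the frame of chute between -0.02 and 0.02 m and z of plate_a in the frame of chute between 0.057 and 0.078 m))); the robot touches nothing.
It fails at once if the broken half plate is moved more than 30 mm (distance of broken from where it was at the start of the episode above 0.03 m).
It also fails if it takes over 59 s, if anything falls off the work surface, if the arm or the gripper's body presses on something with over 40 N, if the wrist force passes 120 N, or if a joint passes its speed limit or range.

## Working session

There is one attempt and no reset: what is moved stays moved. The work goes in short steps, Python scripts to look and compute and a shell command to move; the robot and the scene stay as the last step left them, time stands still between calls to the robot, and variables do not carry over. Pictures are saved under pics/ and viewed, at most 10 in all, crops included, and the job is handed in when it is done.

```bash
mkdir -p pics; python3 - <<'E'
from station import ctrl,get_image,camera_model
import cv2
for n in("scene","top"):
    cv2.imwrite(f"pics/{n}0.png",get_image(n)[:,:,::-1]); m=camera_model(n); print(n,m)
o=ctrl.get_obs(); print(o, ctrl.grip_depth)
E
```

```text
scene {'vertical_fov': 46.712066756128756, 'cx': 330.28603200896754, 'cy': 196.31139979964348, 'k1': -0.03390778705505464, 'R': array([[ 0.61000038,  0.79238989,  0.0042198 ],
       [ 0.53195515, -0.40555301, -0.74333738],
       [-0.58730167,  0.45568083, -0.66890338]]), 't': array([-0.28040487, -0.28023821,  1.29721976])}
top {'vertical_fov': 45.20487618930648, 'cx': 319.73182390133996, 'cy': 203.20191751320783, 'k1': -0.021101571014904456, 'R': array([[ 0.00930595, -0.99991247, -0.00940518],
       [-0.99842956, -0.00877172, -0.05533047],
       [ 0.05524313,  0.00990531, -0.9984238 ]]), 't': array([-0.0713503 ,  0.51466524,  0.99422379])}
{'t': 0.1, 'q': array([-1.28198942e+00,  5.32842933e-02,  1.61416626e+00,  1.06325063e-06,
        1.47603559e+00, -1.19037053e-01]), 'dq': array([-0.00034202, -0.00155487, -0.00456385,  0.00018167,  0.00161939,
        0.0010892 ]), 'effort': array([ 5.90882591e-04, -3.94904029e+01, -3.71364605e+01, -7.51872471e-05,
        3.95268420e-03, -9.45585583e-06]), 'tool_pos': array([ 0.24770821, -0.57318787,  0.23018432]), 'tool_rot': array([-3.07465078e+00, -6.35826693e-01,  2.50362297e-04]), 'contact_force': array([ 0.3008494 ,  0.40660065, -0.64725443]), 'wrist_torque': array([ 0.0744784 , -0.04900375, -0.00474935]), 'grip_force': 0.0, 'opening': 0.0848696044389078} 0.0187
```

View pics/scene0.png

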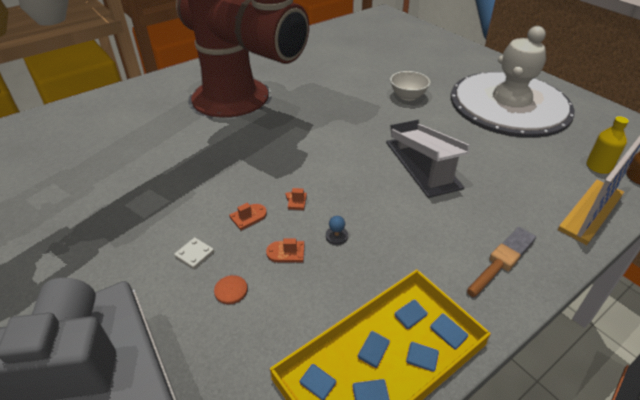

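View pics/top0.png

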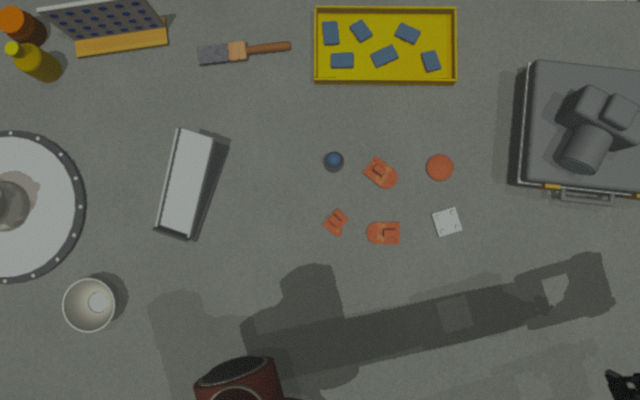

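The scene view shows whole plates at (248,214) and (287,250), and the broken half at (297,198). In the top view they are at (383,232), (380,172) and (335,222), with the chute at about (190,185). I'll zoom in next.

```bash
python3 - <<'E'
import cv2,numpy as np
s=cv2.imread("pics/scene0.png");t=cv2.imread("pics/top0.png")
r=lambda a,f:cv2.resize(a,None,fx=f,fy=f,interpolation=cv2.INTER_CUBIC)
A=r(t[140:250,310:410],4);C=r(t[115:250,140:240],3)[:,:300];B=r(s[110:200,380:480],3)
out=np.zeros((600,700,3),np.uint8);out[:440,:400]=A;out[:300+0,400:700]=C[:300] if 0 else cv2.resize(C,(300,405))[:300];
out=np.zeros((600,800,3),np.uint8);out[:440,:400]=A;out[:330,400:645]=cv2.resize(C,(245,330));out[330:600,400:700]=B
cv2.imwrite("pics/z0.png",out)
E
cat > h.py <<'E'
import cv2,numpy as np
from station import ctrl,get_image,camera_model
from scipy.spatial.transform import Rotation as Ro
def ray(n,uv):
    m=camera_model(n);f=200/np.tan(np.radians(m["vertical_fov"])/2)
    K=np.array([[f,0,m["cx"]],[0,f,m["cy"]],[0,0,1]])
    p=cv2.undistortPoints(np.float64(uv).reshape(-1,1,2),K,np.array([m["k1"],0,0,0.])).reshape(-1,2)
    d=np.c_[p,np.ones(len(p))]@m["R"]; return -m["R"].T@m["t"],d
def onz(n,uv,z):
    c,d=ray(n,uv); return c+d*((z-c[2])/d[:,2])[:,None]
def proj(n,X):
    m=camera_model(n);f=200/np.tan(np.radians(m["vertical_fov"])/2)
    K=np.array([[f,0,m["cx"]],[0,f,m["cy"]],[0,0,1]])
    return cv2.projectPoints(np.float64(X).reshape(-1,1,3),cv2.Rodrigues(m["R"])[0],m["t"],K,np.array([m["k1"],0,0,0.]))[0].reshape(-1,2)
def orange(n,im):
    h=cv2.cvtColor(im,cv2.COLOR_RGB2HSV);return cv2.inRange(h,(0,110,50),(14,255,255))
def blobs(n,im,lo=60,hi=2500):
    c,_=cv2.findContours(orange(n,im),cv2.RETR_EXTERNAL,cv2.CHAIN_APPROX_NONE)
    return [k for k in c if lo<cv2.contourArea(k)<hi]
E
python3 - <<'E'
from h import *
for n in("top","scene"):
    im=cv2.cvtColor(cv2.imread(f"pics/{n}0.png"),cv2.COLOR_BGR2RGB)
    for c in blobs(n,im):
        (x,y),wh,a=cv2.minAreaRect(c);print(n,np.round((x,y)),cv2.contourArea(c),np.round(wh,1),round(a),np.round(onz(n,[(x,y)],.009)[0],3))
E
```

```text
top [209. 393.] 139.5 [11.4 24.5] 80 [0.119 0.16  0.009]
top [255. 388.] 196.0 [28.2 27.9] 69 [0.13  0.064 0.009]
top [383. 232.] 623.5 [21. 32.] 90 [ 0.455 -0.2    0.009]
top [337. 223.] 340.0 [19.9 21.5] 42 [ 0.475 -0.103  0.009]
top [381. 174.] 617.5 [32.5 21.7] 38 [ 0.579 -0.197  0.009]
top [440. 167.] 509.5 [26. 25.] 90 [ 0.594 -0.319  0.009]
top [267.  47.] 240.0 [ 8.  44.2] 84 [0.851 0.05  0.009]
top [23. 29.] 272.0 [22.4 29.5] 43 [0.892 0.586 0.009]
scene [620. 383.] 69.5 [ 3.1 36.2] 22 [1.095 0.05  0.009]
scene [230. 289.] 690.5 [28. 32.] 90 [ 0.594 -0.322  0.009]
scene [636. 273.] 230.0 [19.7 19.1] 34 [1.009 0.275 0.009]
scene [485. 276.] 439.0 [12.1 48.1] 43 [0.845 0.051 0.009]
scene [284. 250.] 708.0 [23. 37.] 90 [ 0.576 -0.197  0.009]
scene [248. 214.] 580.0 [21.9 35.3] 63 [ 0.451 -0.203  0.009]
scene [296. 198.] 313.5 [21. 19.] 90 [ 0.471 -0.101  0.009]
scene [633. 168.] 199.0 [31. 12.] 90 [0.855 0.577 0.009]
scene [601.  78.] 111.5 [39.7 28.6] 17 [0.582 0.935 0.009]
scene [557.  47.] 70.0 [18.3 17.9] 27 [0.378 1.023 0.009]
scene [123.  55.] 72.5 [45.5  5.7] 73 [-0.433 -0.154  0.009]
scene [580.  51.] 343.5 [55.2 55.6] 37 [0.444 1.058 0.009]
scene [618.  23.] 199.5 [18.7 41.3] 83 [0.397 1.409 0.009]
scene [505.  30.] 142.0 [40.8 29.9] 30 [0.184 1.002 0.009]
scene [558.  17.] 780.5 [ 34. 107.] 90 [0.228 1.274 0.009]
scene [297.  25.] 2030.0 [ 50.  112.3] 87 [-0.294  0.429  0.009]
```

View pics/z0.png

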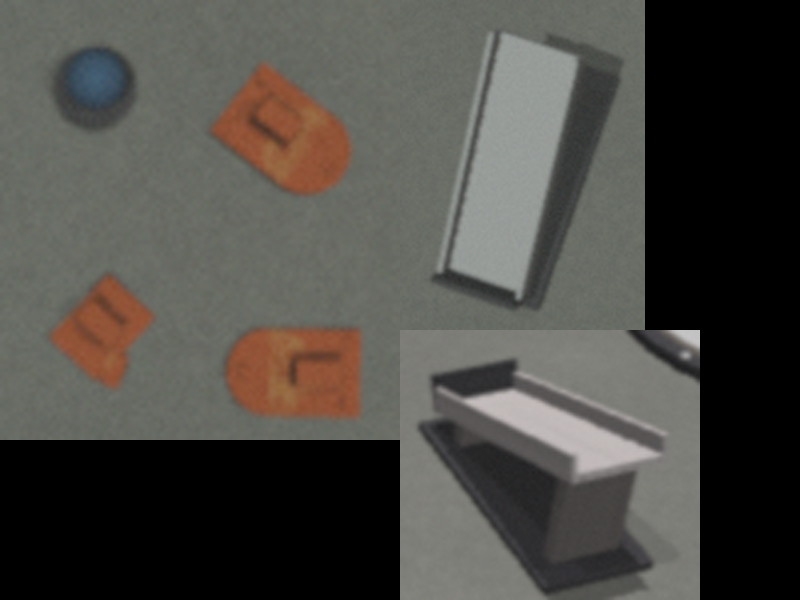

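The crop shows the chute's stop at its lower end in the picture, nearest the robot, and the open high end further away. The round end of the (383,232) plate points left (+y). The round end of the (381,174) plate points right and down.

```bash
python3 - <<'E'
from h import *
# chute
uv=np.array([(500,32),(578,58),(522,300),(447,268)],float);uv=np.c_[140+(uv[:,0]-400)/2.45,115+uv[:,1]/2.444]
P=np.array([onz("top",[u],z)[0] for u,z in zip(uv,(.102,.115,.043,.030))]);print(P.round(3))
hi=(P[0]+P[1])/2;lo=(P[2]+P[3])/2;d=hi-lo
print("widths",np.linalg.norm((P[0]-P[1])[:2]),np.linalg.norm((P[2]-P[3])[:2]),"len",np.linalg.norm(d[:2]),"yaw",np.degrees(np.arctan2(d[1],d[0])),[np.degrees(np.arctan2(*(e[1::-1])))for e in(P[0]-P[3],P[1]-P[2])],"origin",((hi+lo)/2)[:2])
s=np.array([(577,478),(663,455)],float);s=np.c_[380+(s[:,0]-400)/3,110+(s[:,1]-330)/3]
print("scene hi corners",onz("scene",s,.102).round(3))
for n in("top","scene"):
    im=cv2.cvtColor(cv2.imread(f"pics/{n}0.png"),cv2.COLOR_BGR2RGB)
    for c in blobs(n,im,300,800):
        W=onz(n,c.reshape(-1,2),.009)[:,:2]
        if not(.4<W[:,0].mean()<.62 and -.25<W[:,1].mean()<-.05):continue
        (x,y),wh,a=cv2.minAreaRect(np.float32(W*1000));e=cv2.boxPoints(((x,y),wh,a));l=max((e[1]-e[0],e[2]-e[1]),key=np.linalg.norm)
        print(n,round(x),round(y),np.round(wh),"long yaw",np.degrees(np.arctan2(l[1],l[0])).round(1))
E
```

```text
[[0.654 0.203 0.102]
 [0.631 0.138 0.115]
 [0.441 0.197 0.043]
 [0.467 0.265 0.03 ]]
widths 0.06954625035795624 0.07292008586532246 len 0.19819598870030095 yaw -17.800929940387256 [np.float64(-18.27811565746897), np.float64(-17.32926685698234)] origin [0.54825482 0.20095403]
scene hi corners [[0.635 0.137 0.102]
 [0.653 0.203 0.102]]
top 455 -200 [44. 67.] long yaw -89.5
top 475 -103 [42. 45.] long yaw -41.8
top 579 -197 [69. 46.] long yaw 52.4
scene 575 -196 [70. 57.] long yaw 52.7
scene 450 -202 [62. 71.] long yaw -89.9
scene 470 -101 [40. 66.] long yaw -35.3
```

```bash
cat >> h.py <<'E'
def down(yaw):  # tool pointing down, tool x at yaw (deg)
    return Ro.from_euler("z",yaw,degrees=True)*Ro.from_euler("x",180,degrees=True)
CO=np.array([.550,.2005,0]);CY=-17.8
CR=Ro.from_euler("z",CY,degrees=True)
def chute_tool(x,lift,flip): # tool over plate whose origin is at chute x; TCP 'lift' above underside at the lug
    t=np.radians(20);R=CR*Ro.from_euler("y",-20,degrees=True)
    p=CO+CR.apply([x,0,.030+(x+.1)*np.tan(t)]) + R.apply([.010,0,lift])
    return p,R*Ro.from_euler("z",180 if flip else 0,degrees=True)*Ro.from_euler("x",180,degrees=True)
def step(p,R,n,frm=None):
    o=ctrl.get_obs(); p0,R0=frm or (o["tool_pos"],Ro.from_rotvec(o["tool_rot"]))
    r=(R0.inv()*R).as_rotvec()/n;E=Ro.from_rotvec(r);M=np.zeros((3,3));A=Ro.identity()
    for _ in range(n): M+=A.as_matrix();A=A*E
    s=np.linalg.solve(M,R0.inv().apply(np.array(p)-p0))
    print(n,"rows of",(s*1000).round(1),r.round(4))
E
python3 - <<'E'
from h import *
a=([.455,-.21,.10],down(90));step(*a,20);step([.455,-.21,.011],a[1],10,a)
print(chute_tool(-.05,.013,1)[0],chute_tool(-.05,.013,1)[1].as_matrix().round(2))
E
```

```text
20 rows of [22.  -2.   6.5] [-0.0001 -0.0001 -0.0581]
10 rows of [ 0.  -0.   8.9] [0. 0. 0.]
[0.5071072  0.21427137 0.06383472] [[-0.89  0.31  0.33]
 [ 0.29  0.95 -0.1 ]
 [-0.34  0.   -0.94]]
```

```bash
python3 -m crank '[[22,-2,6.5,0,0,-0.0581,0.1],[22,-2,6.5,0,0,-0.0581,0.1],[22,-2,6.5,0,0,-0.0581,0.1],[22,-2,6.5,0,0,-0.0581,0.1],[22,-2,6.5,0,0,-0.0581,0.1],[22,-2,6.5,0,0,-0.0581,0.1],[22,-2,6.5,0,0,-0.0581,0.1],[22,-2,6.5,0,0,-0.0581,0.1],[22,-2,6.5,0,0,-0.0581,0.1],[22,-2,6.5,0,0,-0.0581,0.1]]' 40
python3 -m crank '[[22,-2,6.5,0,0,-0.0581,0.1],[22,-2,6.5,0,0,-0.0581,0.1],[22,-2,6.5,0,0,-0.0581,0.1],[22,-2,6.5,0,0,-0.0581,0.1],[22,-2,6.5,0,0,-0.0581,0.1],[22,-2,6.5,0,0,-0.0581,0.1],[22,-2,6.5,0,0,-0.0581,0.1],[22,-2,6.5,0,0,-0.0581,0.1],[22,-2,6.5,0,0,-0.0581,0.1],[22,-2,6.5,0,0,-0.0581,0.1]]'
python3 - <<'E'
from h import *
a=([.455,-.21,.011],down(90));step(*a,10);cv2.imwrite("pics/s1.png",cv2.resize(get_image("scene")[100:300,150:400,::-1],None,fx=3,fy=3))
E
```

```text
t: 0.93
tool_pos: [0.4062, -0.4225, 0.1654]
tool_rot: [-2.762, -1.494, 0.0]
contact_force: [-0.3, -0.4, -0.2]
opening: 0.0467
grip_force: 0.0
t: 1.77
tool_pos: [0.4552, -0.2103, 0.1005]
tool_rot: [-2.219, -2.223, 0.0]
contact_force: [0.7, 0.4, 0.3]
opening: 0.0472
grip_force: 0.0
10 rows of [ 0. -0.  9.] [-0.0001 -0.      0.0002]
```

View pics/s1.png

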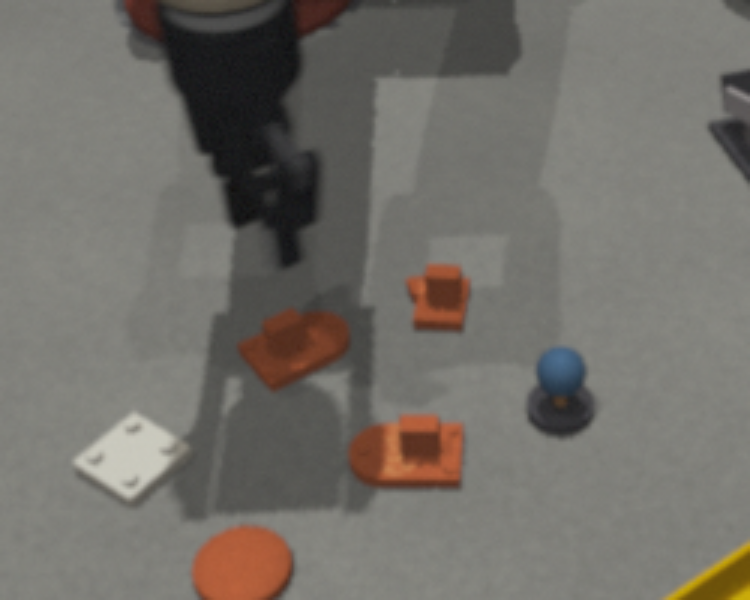

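The gripper stands over plate 1, with its lug at about (246,206) in the full picture, as expected. I'll go down and grip.

```bash
python3 -m crank '[[0,0,9.8,0,0,0,0.1],[0,0,9.8,0,0,0,0.1],[0,0,9.8,0,0,0,0.1],[0,0,9.8,0,0,0,0.1],[0,0,9.8,0,0,0,0.1],[0,0,9.8,0,0,0,0.1],[0,0,9.8,0,0,0,0.1],[0,0,9.8,0,0,0,0.1],[0,0,9.8,0,0,0,0.1],[0,0,0,0,0,0,0.1]]'
python3 -m crank '[[0,0,0,0,0,0,-1],[0,0,0,0,0,0,-1],[0,0,0,0,0,0,-1],[0,0,0,0,0,0,-1],[0,0,0,0,0,0,-1],[0,0,0,0,0,0,-1],[0,0,0,0,0,0,-1],[0,0,0,0,0,0,-1],[0,0,0,0,0,0,-1],[0,0,0,0,0,0,-1]]' 40
python3 -m crank '[[0,0,-13,0,0,0,-1],[0,0,-13,0,0,0,-1],[0,0,-13,0,0,0,-1],[0,0,-13,0,0,0,-1],[0,0,-13,0,0,0,-1],[0,0,-13,0,0,0,-1],[0,0,-13,0,0,0,-1],[0,0,-13,0,0,0,-1],[0,0,-13,0,0,0,-1],[0,0,-13,0,0,0,-1]]' 40
python3 - <<'E'
from h import *
p,R=chute_tool(-.05,.053,1);step(p,R,20);cv2.imwrite("pics/s2.png",cv2.resize(get_image("scene")[50:250,150:400,::-1],None,fx=3,fy=3))
E
```

```text
t: 2.65
tool_pos: [0.4538, -0.2106, 0.0105]
tool_rot: [-2.22, -2.217, 0.001]
contact_force: [-0.1, 0.7, -0.7]
opening: 0.0468
grip_force: 0.0
t: 3.48
tool_pos: [0.4561, -0.2119, 0.0139]
tool_rot: [2.222, 2.219, 0.001]
contact_force: [-0.5, 0.5, 6.0]
opening: 0.013
grip_force: 40.9
t: 4.32
tool_pos: [0.4548, -0.2112, 0.1431]
tool_rot: [-2.221, -2.219, 0.001]
contact_force: [1.0, 0.3, -1.2]
opening: 0.0132
grip_force: 40.1
20 rows of [18.1 14.5 -0.3] [-0.011  -0.0152 -0.0624]
```

View pics/s2.png

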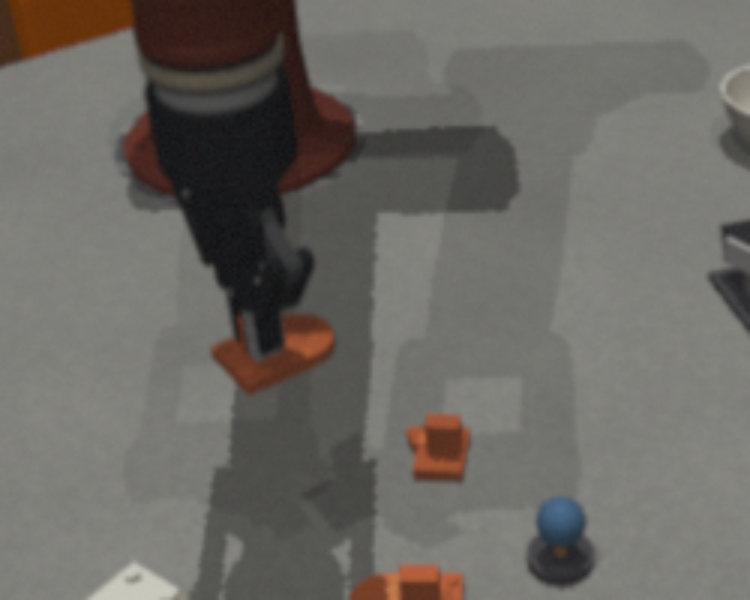

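The plate is held level by its lug, with the finger tips at about (265,340) in the crop. I'll carry it over the chute.

```bash
python3 -m crank '[[18.1,14.5,-0.3,-0.011,-0.0152,-0.0624,-1],[18.1,14.5,-0.3,-0.011,-0.0152,-0.0624,-1],[18.1,14.5,-0.3,-0.011,-0.0152,-0.0624,-1],[18.1,14.5,-0.3,-0.011,-0.0152,-0.0624,-1],[18.1,14.5,-0.3,-0.011,-0.0152,-0.0624,-1],[18.1,14.5,-0.3,-0.011,-0.0152,-0.0624,-1],[18.1,14.5,-0.3,-0.011,-0.0152,-0.0624,-1],[18.1,14.5,-0.3,-0.011,-0.0152,-0.0624,-1],[18.1,14.5,-0.3,-0.011,-0.0152,-0.0624,-1],[18.1,14.5,-0.3,-0.011,-0.0152,-0.0624,-1]]' 40
python3 -m crank '[[18.1,14.5,-0.3,-0.011,-0.0152,-0.0624,-1],[18.1,14.5,-0.3,-0.011,-0.0152,-0.0624,-1],[18.1,14.5,-0.3,-0.011,-0.0152,-0.0624,-1],[18.1,14.5,-0.3,-0.011,-0.0152,-0.0624,-1],[18.1,14.5,-0.3,-0.011,-0.0152,-0.0624,-1],[18.1,14.5,-0.3,-0.011,-0.0152,-0.0624,-1],[18.1,14.5,-0.3,-0.011,-0.0152,-0.0624,-1],[18.1,14.5,-0.3,-0.011,-0.0152,-0.0624,-1],[18.1,14.5,-0.3,-0.011,-0.0152,-0.0624,-1],[18.1,14.5,-0.3,-0.011,-0.0152,-0.0624,-1]]'
python3 - <<'E'
from h import *
p,R=chute_tool(-.05,.053,1);step(p,R,10)
p,R=chute_tool(-.05,.014,1);step(p,R,10)
r=lambda n,a,b:cv2.resize(get_image(n)[a[0]:a[1],b[0]:b[1],::-1],(400,400))
cv2.imwrite("pics/s3.png",np.hstack([r("scene",(80,200),(370,490)),r("top",(110,260),(110,260))]))
E
```

```text
t: 5.2
tool_pos: [0.5436, 0.0, 0.137]
tool_rot: [1.344, 2.636, -0.044]
contact_force: [-0.2, 0.4, -1.0]
opening: 0.0129
grip_force: 40.1
t: 6.03
tool_pos: [0.4942, 0.2197, 0.0996]
tool_rot: [0.427, 2.761, -0.079]
contact_force: [0.4, -0.5, -0.9]
opening: 0.013
grip_force: 40.0
10 rows of [-0.1 -0.1 -0.2] [-0.0001  0.0002  0.0004]
10 rows of [-0.1 -0.1  3.7] [-0.0001  0.0002  0.0004]
```

View pics/s3.png

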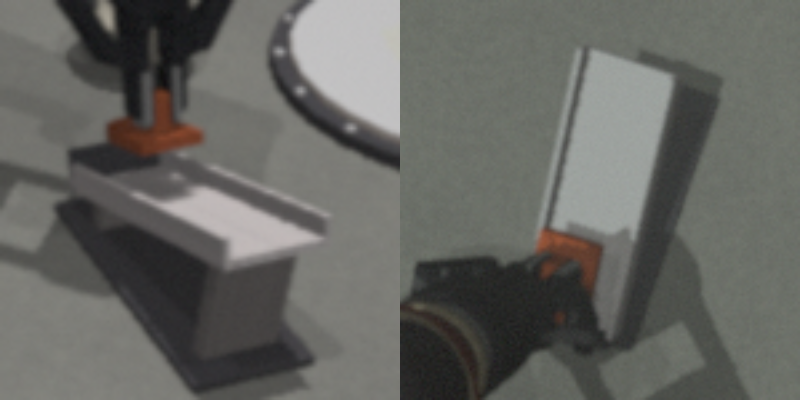

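The plate hangs above the lower chute, tilted with its square end uphill. Its square end spans about (164,197)–(187,202) in the full top picture. I'll check that against the expected projection.

```bash
python3 - <<'E'
from h import *
o=ctrl.get_obs();R=Ro.from_rotvec(o["tool_rot"]);p=o["tool_pos"]
# tool x = -plate x ; tool y = plate y ; tool z=-plate z ; TCP at plate (10,0,12)
c=[p+R.apply([-(X-.010),Y,-(Z-.012)]) for X,Y,Z in((.035,.023,.009),(.035,-.023,.009))]
print(proj("top",c).round(1))
e=[CO+CR.apply([.097,y,.102]) for y in(.033,-.033)];print("chute hi",proj("top",e).round(1))
e=[CO+CR.apply([-.1,y,.030]) for y in(.033,-.033)];print("chute lo",proj("top",e).round(1))
E
```

```text
[[162.7 195.6]
 [185.1 203. ]]
chute hi [[181.4 128.9]
 [213.4 139.4]]
chute lo [[160.5 225.7]
 [190.4 235.8]]
```

```bash
python3 -m crank '[[0,0,4.7,0,0,0,-1],[0,0,4.7,0,0,0,-1],[0,0,4.7,0,0,0,-1],[0,0,4.7,0,0,0,-1],[0,0,4.7,0,0,0,-1],[0,0,4.7,0,0,0,-1],[0,0,4.7,0,0,0,-1],[0,0,4.7,0,0,0,-1],[0,0,0,0,0,0,-1],[0,0,0,0,0,0,-1]]'
python3 -m crank '[[0,0,0,0,0,0,-0.3],[0,0,0,0,0,0,-0.3],[0,0,0,0,0,0,-0.3],[0,0,0,0,0,0,-0.3],[0,0,0,0,0,0,-0.3],[0,0,0,0,0,0,-0.3],[0,0,0,0,0,0,-0.3],[0,0,0,0,0,0,-0.3],[0,0,0,0,0,0,-0.3],[0,0,0,0,0,0,-0.3]]'
python3 -m crank '[[0,0,-5,0,0,0,-0.3],[0,0,-10,0,0,0,-0.3],[0,0,-15,0,0,0,-0.3],[0,0,-15,0,0,0,-0.3],[0,0,-15,0,0,0,-0.3],[0,0,-15,0,0,0,-0.3],[0,0,-15,0,0,0,-0.3],[0,0,-15,0,0,0,0.1],[0,0,-15,0,0,0,0.1],[0,0,-15,0,0,0,0.1]]'
python3 - <<'E'
from h import *
a=([.584,-.189,.10],down(52.5));step(*a,30)
o=ctrl.get_obs();print(o["q"][[0,5]])
r=lambda n,a,b:cv2.resize(get_image(n)[a[0]:a[1],b[0]:b[1],::-1],(400,400))
cv2.imwrite("pics/s4.png",np.hstack([r("scene",(80,200),(370,490)),r("top",(110,260),(110,260))]))
E
```

```text
t: 6.97
tool_pos: [0.5078, 0.2147, 0.0652]
tool_rot: [0.431, 2.759, -0.078]
contact_force: [0.0, -0.8, 1.9]
opening: 0.0129
grip_force: 40.9
t: 7.8
tool_pos: [0.5072, 0.2146, 0.0647]
tool_rot: [0.431, 2.76, -0.079]
contact_force: [-0.1, 0.1, 0.8]
opening: 0.0299
grip_force: 0.0
t: 8.63
tool_pos: [0.4626, 0.2293, 0.1933]
tool_rot: [0.431, 2.759, -0.077]
contact_force: [-0.2, -0.3, -0.4]
opening: 0.0468
grip_force: 0.0
30 rows of [-16.2  -1.3   6.1] [0.0112 0.0079 0.0631]
[ 0.44441699 -0.74599197]
```

View pics/s4.png

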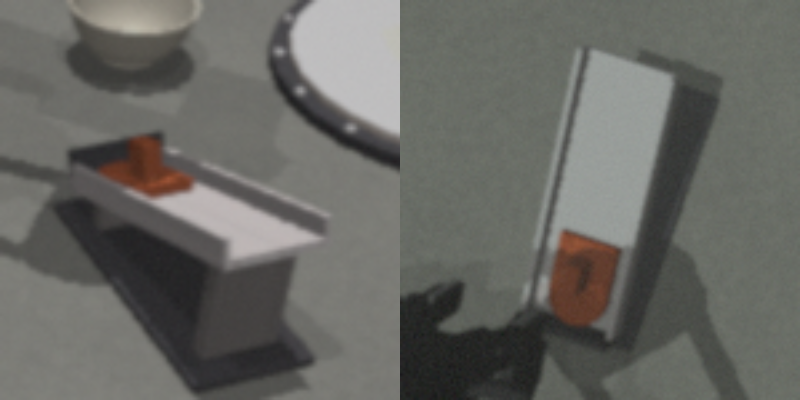

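Plate 1 lies centred against the stop, round end downhill: (580,280) in the top crop, (150,175) in the scene crop. Next is plate 2.

```bash
for i in 1; do python3 -m crank '[[-16.2,-1.3,6.1,0.0112,0.0079,0.0631,0.1],[-16.2,-1.3,6.1,0.0112,0.0079,0.0631,0.1],[-16.2,-1.3,6.1,0.0112,0.0079,0.0631,0.1],[-16.2,-1.3,6.1,0.0112,0.0079,0.0631,0.1],[-16.2,-1.3,6.1,0.0112,0.0079,0.0631,0.1],[-16.2,-1.3,6.1,0.0112,0.0079,0.0631,0.1],[-16.2,-1.3,6.1,0.0112,0.0079,0.0631,0.1],[-16.2,-1.3,6.1,0.0112,0.0079,0.0631,0.1],[-16.2,-1.3,6.1,0.0112,0.0079,0.0631,0.1],[-16.2,-1.3,6.1,0.0112,0.0079,0.0631,0.1]]'; done
python3 -m crank '[[-16.2,-1.3,6.1,0.0112,0.0079,0.0631,0.1],[-16.2,-1.3,6.1,0.0112,0.0079,0.0631,0.1],[-16.2,-1.3,6.1,0.0112,0.0079,0.0631,0.1],[-16.2,-1.3,6.1,0.0112,0.0079,0.0631,0.1],[-16.2,-1.3,6.1,0.0112,0.0079,0.0631,0.1],[-16.2,-1.3,6.1,0.0112,0.0079,0.0631,0.1],[-16.2,-1.3,6.1,0.0112,0.0079,0.0631,0.1],[-16.2,-1.3,6.1,0.0112,0.0079,0.0631,0.1],[-16.2,-1.3,6.1,0.0112,0.0079,0.0631,0.1],[-16.2,-1.3,6.1,0.0112,0.0079,0.0631,0.1]]'
python3 -m crank '[[-16.2,-1.3,6.1,0.0112,0.0079,0.0631,0.1],[-16.2,-1.3,6.1,0.0112,0.0079,0.0631,0.1],[-16.2,-1.3,6.1,0.0112,0.0079,0.0631,0.1],[-16.2,-1.3,6.1,0.0112,0.0079,0.0631,0.1],[-16.2,-1.3,6.1,0.0112,0.0079,0.0631,0.1],[-16.2,-1.3,6.1,0.0112,0.0079,0.0631,0.1],[-16.2,-1.3,6.1,0.0112,0.0079,0.0631,0.1],[-16.2,-1.3,6.1,0.0112,0.0079,0.0631,0.1],[-16.2,-1.3,6.1,0.0112,0.0079,0.0631,0.1],[-16.2,-1.3,6.1,0.0112,0.0079,0.0631,0.1]]'
python3 - <<'E'
from h import *
step([.583,-.189,.0125],down(52.5),10)
for n in["scene"]:
    for c in blobs(n,get_image(n),300,800):
        (x,y),_,_=cv2.minAreaRect(c);print(np.round((x,y)),np.round(onz(n,[(x,y)],.009)[0],3))
E
```

```text
t: 9.57
tool_pos: [0.5972, 0.1228, 0.1809]
tool_rot: [1.333, 2.564, -0.06]
contact_force: [0.5, -0.2, 0.2]
opening: 0.047
grip_force: 0.0
t: 10.4
tool_pos: [0.6424, -0.0389, 0.1494]
tool_rot: [2.156, 2.1, -0.034]
contact_force: [0.6, -0.3, 0.1]
opening: 0.0472
grip_force: 0.0
t: 11.23
tool_pos: [0.5834, -0.1903, 0.0971]
tool_rot: [-2.82, -1.384, 0.002]
contact_force: [0.7, -0.5, 0.0]
opening: 0.0474
grip_force: 0.0
10 rows of [ 0.1 -0.1  8.5] [-0.0001  0.0001 -0.0004]
[230. 289.] [ 0.594 -0.322  0.009]
[485. 276.] [0.844 0.05  0.009]
[284. 250.] [ 0.577 -0.198  0.009]
```

Plate 2 is still at (284,250), undisturbed. I'll descend, grip and lift.

```bash
python3 -m crank '[[0,0,9.5,0,0,0,0.1],[0,0,9.5,0,0,0,0.1],[0,0,9.5,0,0,0,0.1],[0,0,9.5,0,0,0,0.1],[0,0,9.5,0,0,0,0.1],[0,0,9.5,0,0,0,0.1],[0,0,9.5,0,0,0,0.1],[0,0,9.5,0,0,0,0.1],[0,0,9.5,0,0,0,0.1],[0,0,0,0,0,0,0.1]]'
python3 -m crank '[[0,0,0,0,0,0,-1],[0,0,0,0,0,0,-1],[0,0,0,0,0,0,-1],[0,0,0,0,0,0,-1],[0,0,0,0,0,0,-1],[0,0,0,0,0,0,-1],[0,0,0,0,0,0,-1],[0,0,0,0,0,0,-1],[0,0,0,0,0,0,-1],[0,0,0,0,0,0,-1]]' 40
python3 -m crank '[[0,0,-14,0,0,0,-1],[0,0,-14,0,0,0,-1],[0,0,-14,0,0,0,-1],[0,0,-14,0,0,0,-1],[0,0,-14,0,0,0,-1],[0,0,-14,0,0,0,-1],[0,0,-14,0,0,0,-1],[0,0,-14,0,0,0,-1],[0,0,-14,0,0,0,-1],[0,0,-14,0,0,0,-1]]' 40
python3 - <<'E'
from h import *
p,R=chute_tool(.015,.058,0);print(p);step(p,R,20)
o=ctrl.get_obs();print(o["q"][[0,5]])
E
```

```text
t: 12.12
tool_pos: [0.5824, -0.1889, 0.0097]
tool_rot: [-2.815, -1.388, 0.006]
contact_force: [-0.5, -0.3, -0.9]
opening: 0.0469
grip_force: 0.0
t: 12.95
tool_pos: [0.5847, -0.19, 0.0133]
tool_rot: [2.817, 1.388, -0.0]
contact_force: [0.5, -1.0, 5.7]
opening: 0.0134
grip_force: 41.0
t: 13.78
tool_pos: [0.5841, -0.1895, 0.154]
tool_rot: [2.818, 1.389, -0.002]
contact_force: [0.5, -0.6, -1.2]
opening: 0.0132
grip_force: 40.1
[0.55434148 0.1991061  0.12977895]
20 rows of [  5.1 -20.1   1.3] [-0.0107  0.0153  0.0607]
[-0.43436171  0.22092035]
```

```bash
python3 -m crank '[[5.1,-20.1,1.3,-0.0107,0.0153,0.0607,-1],[5.1,-20.1,1.3,-0.0107,0.0153,0.0607,-1],[5.1,-20.1,1.3,-0.0107,0.0153,0.0607,-1],[5.1,-20.1,1.3,-0.0107,0.0153,0.0607,-1],[5.1,-20.1,1.3,-0.0107,0.0153,0.0607,-1],[5.1,-20.1,1.3,-0.0107,0.0153,0.0607,-1],[5.1,-20.1,1.3,-0.0107,0.0153,0.0607,-1],[5.1,-20.1,1.3,-0.0107,0.0153,0.0607,-1],[5.1,-20.1,1.3,-0.0107,0.0153,0.0607,-1],[5.1,-20.1,1.3,-0.0107,0.0153,0.0607,-1]]'
python3 -m crank '[[5.1,-20.1,1.3,-0.0107,0.0153,0.0607,-1],[5.1,-20.1,1.3,-0.0107,0.0153,0.0607,-1],[5.1,-20.1,1.3,-0.0107,0.0153,0.0607,-1],[5.1,-20.1,1.3,-0.0107,0.0153,0.0607,-1],[5.1,-20.1,1.3,-0.0107,0.0153,0.0607,-1],[5.1,-20.1,1.3,-0.0107,0.0153,0.0607,-1],[5.1,-20.1,1.3,-0.0107,0.0153,0.0607,-1],[5.1,-20.1,1.3,-0.0107,0.0153,0.0607,-1],[5.1,-20.1,1.3,-0.0107,0.0153,0.0607,-1],[5.1,-20.1,1.3,-0.0107,0.0153,0.0607,-1]]'
python3 - <<'E'
from h import *
p,R=chute_tool(.015,.058,0);step(p,R,10)
p,R=chute_tool(.015,.014,0);step(p,R,10)
r=lambda n,a,b:cv2.resize(get_image(n)[a[0]:a[1],b[0]:b[1],::-1],(400,400))
cv2.imwrite("pics/s5.png",np.hstack([r("scene",(80,200),(370,490)),r("top",(110,260),(110,260))]))
E
```

```text
t: 14.62
tool_pos: [0.5065, -0.0001, 0.1372]
tool_rot: [3.064, 0.469, 0.282]
contact_force: [-0.5, 0.3, -1.5]
opening: 0.0132
grip_force: 40.1
t: 15.45
tool_pos: [0.5538, 0.1993, 0.1295]
tool_rot: [3.004, -0.476, 0.532]
contact_force: [0.2, 0.0, -0.8]
opening: 0.0132
grip_force: 40.1
10 rows of [ 0.1 -0.  -0. ] [ 0.0001 -0.0001 -0.0003]
10 rows of [ 0.1 -0.   4.4] [ 0.0001 -0.0001 -0.0003]
```

View pics/s5.png

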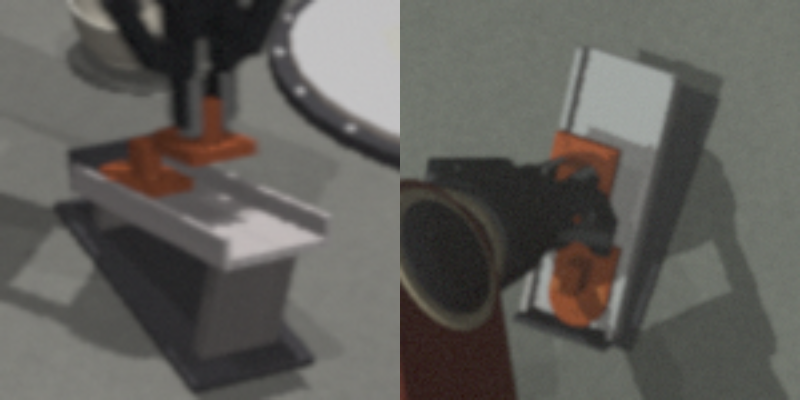

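Plate 2 hangs aligned behind plate 1, with its square end at the crop's (585,140) and plate 1 at (580,285). I'll lower and release it.

```bash
python3 -m crank '[[0,0,5.4,0,0,0,-1],[0,0,5.4,0,0,0,-1],[0,0,5.4,0,0,0,-1],[0,0,5.4,0,0,0,-1],[0,0,5.4,0,0,0,-1],[0,0,5.4,0,0,0,-1],[0,0,5.4,0,0,0,-1],[0,0,5.4,0,0,0,-1],[0,0,0,0,0,0,-1],[0,0,0,0,0,0,-1]]'
python3 -m crank '[[0,0,0,0,0,0,-0.3],[0,0,0,0,0,0,-0.3],[0,0,0,0,0,0,-0.3],[0,0,0,0,0,0,-0.3],[0,0,0,0,0,0,-0.3],[0,0,0,0,0,0,-0.3],[0,0,0,0,0,0,-0.3],[0,0,0,0,0,0,-0.3],[0,0,0,0,0,0,-0.3],[0,0,0,0,0,0,-0.3]]'
python3 -m crank '[[0,0,-5,0,0,0,-0.3],[0,0,-10,0,0,0,-0.3],[0,0,-15,0,0,0,-0.3],[0,0,-15,0,0,0,-0.3],[0,0,-15,0,0,0,-0.3],[0,0,-15,0,0,0,-0.3],[0,0,-15,0,0,0,-0.3],[0,0,-15,0,0,0,-0.3],[0,0,-15,0,0,0,-0.3],[0,0,-15,0,0,0,-0.3]]'
python3 -m crank '[[-10,15,-10,0,0,0,-0.3],[-10,15,-10,0,0,0,-0.3],[-10,15,-10,0,0,0,-0.3],[-10,15,-10,0,0,0,-0.3],[-10,15,-10,0,0,0,-0.3],[-10,15,-10,0,0,0,-0.3],[-10,15,-10,0,0,0,-0.3],[-10,15,-10,0,0,0,-0.3],[-10,15,-10,0,0,0,-0.3],[-10,15,-10,0,0,0,-0.3]]'
python3 - <<'E'
from h import *
for x in(-.067,-.001):
    t=np.radians(20);R=CR*Ro.from_euler("y",-20,degrees=True);z=.030+(x+.1)*np.tan(t)
    e=[CO+CR.apply([x,0,z])+R.apply([a,b,.009]) for a,b in((.035,.023),(.035,-.023),(-.035,0))];print(((proj("top",e)-110)*400/150+[400,0]).round())
r=lambda n,a,b:cv2.resize(get_image(n)[a[0]:a[1],b[0]:b[1],::-1],(400,400))
cv2.imwrite("pics/s6.png",np.hstack([r("scene",(80,200),(370,490)),r("top",(110,260),(110,260))]))
E
```

```text
t: 16.38
tool_pos: [0.568, 0.1935, 0.0882]
tool_rot: [3.005, -0.472, 0.531]
contact_force: [0.3, 0.1, -1.4]
opening: 0.0131
grip_force: 40.5
t: 17.22
tool_pos: [0.5679, 0.1936, 0.0884]
tool_rot: [3.005, -0.472, 0.531]
contact_force: [-0.3, -0.2, -0.1]
opening: 0.0299
grip_force: 0.0
t: 18.05
tool_pos: [0.5234, 0.208, 0.2171]
tool_rot: [3.005, -0.472, 0.533]
contact_force: [-0.3, 0.1, -0.5]
opening: 0.0302
grip_force: 0.0
t: 18.88
tool_pos: [0.3546, 0.104, 0.2759]
tool_rot: [3.005, -0.471, 0.533]
contact_force: [-0.4, -0.8, 1.1]
opening: 0.03
grip_force: 0.0
[[560. 233.]
 [617. 252.]
 [570. 326.]]
[[579. 146.]
 [638. 165.]
 [589. 242.]]
```

View pics/s6.png

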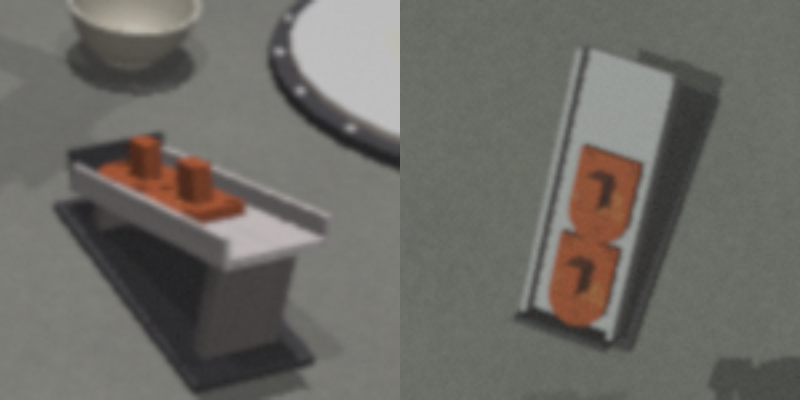

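Both plates sit at their expected spots: the square ends are at (560–617, 233–252) and (579–638, 146–165), matching the prediction. The arm is clear, so I'll hand in.

```bash
python3 -c "
from station import ctrl
print(ctrl.finish_job())"
```

```text
the job is handed in; nothing more can be done
None
```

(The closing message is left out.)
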